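# Refit the dial knob on the tube analyser

### The job

Take the black dial knob from the parts mat and fit it on the analyser's bare D-shaft: feel for the flat without forcing it, then push the knob straight on until it snaps and sits fully home on the deck. Then turn it clockwise until its white pointer stands at the green mark, and let go. Until it is home never press it against the shaft with more than about 4 kg (40 N); leave the other things where they are and do not knock the analyser with the gripper.

Things in the scene. Friction and masses are not known exactly. Their poses are not given: they have to be found in the camera images.
- knob_center (a point): The dial knob: black, loose, about 200 g, foot down on the parts mat. A twelve-sided skirt 54 mm across, 21 mm tall, carries a bar grip 50 mm long, 14 mm thick, from 21 to 49 mm above the foot. This point: on its axis, 24.5 mm above the foot. z points up out of the grip, x along the bar to the end with the white pointer line.
- knob_foot (a point): Centre of the knob's underside, axes as the knob's. Here opens its blind D bore: 19 mm deep, 22 mm across, flat 3.6 mm from the axis on the +x (pointer) side: the pointer stands above the shaft's flat when the knob fits. Fully home, this point is within 1 mm of the deck and up to 1.5 mm beside the shaft's axis (play).
- knob_pointer (a point): The tip of the knob's white pointer line, at the edge of the skirt's underside: 27 mm from the knob's axis along its x axis.
- shaft_foot (a point): Where the dial shaft's axis meets the analyser's flat deck, 70 mm above the table; fixed, with the analyser's axes (z up, x towards the tube carousel). The shaft stands up 18 mm, 20 mm across, with a flat 3 mm from its axis (a D). It turns about its axis with stiff friction, 0.1 N m. Its angle is not measured (see shaft_top). The fitted knob has play: let go, it may settle back by up to 0.2 rad.
- shaft_top (a point): Centre of the shaft's top; a chamfer 3 mm deep takes 2 mm off its round edge, 0.3 mm off the flat. At the start the shaft's flat faces 0.3 to 1.6 rad counter-clockwise (from above) of the green mark's direction, unknown. The knob enters only within 0.1 to 0.2 rad of it, else it rests up here. Some 6 mm in, a spring ball resists with about 8 N (3 to 15), then snaps.
- green_mark (a point): The point on the deck where the pointer tip must stand: 27 mm from the shaft's axis, in the analyser's -x direction (robot's side). A painted green line, 13 x 6 mm, runs outward just beyond it. Black ticks lie every 0.2 rad counter-clockwise of it. The shaft's stops: 0.35 rad clockwise and 1.9 rad counter-clockwise of the mark.
- analyser: The tube analyser, fixed to the table: a white box 320 x 200 mm with a grey deck 70 mm above the table, the shaft 85 mm in front (-x) of its origin, a tube carousel (140 mm across, top 65 mm above the deck) centred 72 mm behind its origin, a dark post 120 mm above the deck at its far left. Origin: centre of its underside; y to its left, z up.
- parts_mat: A blue-grey mat, fixed, 260 x 230 x 3 mm; origin at the centre of its underside.
- screwdriver: Bystander, loose: a screwdriver 160 mm long with a grey handle, lying on the parts mat. Origin at the underside near its middle.
- old_cap: Bystander, loose: a small white conical plastic cap, 34 mm across and 20 mm tall, on the parts mat. Origin at its underside.
- tube_tray: Bystander, loose: a blue open tube tray with compartments, 90 x 160 x 50 mm. Origin at its underside.
- sample_bottle: Bystander, loose: a white sample bottle with a blue cap, 60 mm across, 130 mm tall. Origin at its underside.
- beaker: Bystander, loose: a glass beaker, 80 mm across, 90 mm tall. Origin at its underside.
- reagent_jar: Bystander, loose: an amber jar with a white lid, 66 mm across, 85 mm tall. Origin at its underside.
- tip_box: Bystander, loose: a green pipette-tip box, 120 x 85 x 60 mm. Origin at its underside.
Mind the look-alikes: they are no part of the job. Of the things that look like the part that bears knob_center, take the one that is farthest to the robot's left at the start.

How it is judged:
By the outcome, as a careful person would: the job done as asked, in the order asked, and still so for the second after the job is handed in, with the robot touching nothing.
It also fails if it takes over 64 s, if anything falls off the work surface, if the arm or the gripper's body presses on something with over 40 N, if the wrist force passes 120 N, or if a joint passes its speed limit or range.

### The arm

A 6-joint arm with a two-finger parallel gripper is mounted at the origin on the work surface. World frame = base frame: x ahead of the robot, y to its left, z up, the work surface at z = 0. Lengths are in m, angles in rad, forces in N, time in s.
With the tool pointing down it reaches from about 0.375 to 0.975 m from the base axis. Payload 3.8 kg.
Tool frame: the origin (TCP) lies at the very end of the fingers, on their centre line; the grasp point (between the pads) lies 19 mm behind it; y points along the fingers, x is the direction in which the jaws open and shut, and the axes are right-handed (so a half turn about y gives the same grasp; the last joint's range is limited). The gripper opens to 85 mm and grips with 20 to 120 N. Pads are 22 mm wide; open, the fingers measure 114 mm over their backs; the gripper's body (76 mm by 85 mm) begins 54 mm behind the grasp point. The pads swing forward as they close: fully open they stand 13 mm farther back than shut.
Start: joints at [1.184, 0.264, 1.604, -0, 1.274, -0.037], TCP at [0.231, 0.634, 0.231] pointing down, gripper open.
Joint ranges: [-2.63, 2.63], [-0.94, 2.18], [0.31, 2.57], [-1.31, 4.45], [0, 2.66], [-2.55, 2.55]. Speed limits (rad/s): [2.57, 2.57, 3.14, 3.14, 3.14, 3.14].

### API

Orientations are given as a rotation vector (axis times angle).
In Python, from workcell import bot, cams gives the robot as it stands.
- The arm moves only by the tool play_rows, never from a script. Its argument "motion" is a list of rows, each a list of 2 entries, a list of its own where there are three numbers: the shift along the world's x, y, z normalised to -1 to 1, where 1 is 400 mm, then the turn, a rotation vector about the world's x, y, z normalised to -1 to 1, where 1 is pi/4 rad. In form: [[[tx, ty, tz], [ax, ay, az]], ...]. A call has 1 to 10 rows; each row is the pose to reach, as a shift and turn from the pose commanded when the call began; what a row does not reach only later rows make up. A row lasts 1/8 s, in which the tool goes at most 62.5 mm and 10.7 degrees, less where a joint would pass 70% of its speed; a pose out of reach is approached as far as the arm can. A call with a number of a shift or a turn outside -1 to 1 is refused whole. A call with a gripper value outside its range is refused whole. "gripper" is the closure, from 0 (fully open) to 1 (shut), set as the call begins (left out, the last holds). The fingers move at their own pace and stop on an object; "squeeze" is the grip in N (left out, the last holds). Time passes only in rows, so rows that repeat a pose let the fingers close. It gives the time, the measured TCP pose, the force and the opening at its end, in the units of the state.
- bot.read_state(): the state, without advancing time (a new reading comes with each control period).
- cams.read_camera(name): name is "side" or "top"; returns (picture, depth): 480x640x3 uint8, red, green, blue; 480x640 float32, m along the optical axis (not along the pixel's ray), 0 where there is no reading.
- cams.calibration(name): a dict with "mtx" (3x3 intrinsics, pixels), "R" (3x3) and "t" (3): a world point X has camera coordinates R X + t. Camera axes: x right, y down, z forward; pixel columns grow to the right and rows downward; lengths in m; the calibration is good to about 2 mm. A picture is of the moment at which its call begins. calibration takes no time and is no camera call.
- bot.finish_job(): hands the job in, once; it reports no verdict.
Trained networks look in the newest picture that a camera, given by its name, has taken for a name from the list of things; names that differ only in an ending like _2 or _b are one class to them, and where a whole thing is asked for, a point or a joint stands for the part that bears it (a point fixed in the world has none). Each returns a list of dicts, best first, with "conf" (0 to 1); they miss things now and then, are a little off and sometimes report something else, mostly with a low value. They report only what shows in the picture. A call takes as long as a camera call. They do not tell look-alikes from the thing itself.
- cams.recognise(camera, label): "xyz" ([x, y, z] in m, in the coordinates of the camera as it stood for that picture, good to about 4 mm: the middle of the surface that is visible of it).
- cams.regions_of(camera, label): "mask" (480x640 bool, what is visible of it).
- cams.mark_of(camera, label): "xyz" ([x, y, z] in m, in the coordinates of the camera as it stood for that picture, good to about 4 mm: a listed point, or the origin of a listed thing).
The state is a dict: "time": time; "q": joint angles; "joint_vel": joint speeds; "joint_torque": joint torques, N m; "tool_pos": TCP position; "tcp_rot": TCP orientation; "wrist_force": force on the tool from outside, world axes, zero at the start; "torque": the same for the moment, N m; "width": opening from 0.0 (shut) to 1.0 (fully open).
Only numpy, scipy, OpenCV 4.12 (cv2) and the standard library are available. Lean on these libraries where they do the work, as an engineer would, in place of code of your own. Each camera call takes 0.05 s, during which the arm holds its last target.

## Working session

There is one attempt and no reset: what is moved stays moved. The work goes in short steps, Python scripts to look and compute and a tool call to move; the robot and the scene stay as the last step left them, time stands still between calls to the robot, and variables do not carry over. Pictures are saved under pics/ and viewed, and the job is handed in when it is done.

Besides the shell and the picture viewer there is one more tool, called after ">>>" by a JSON object that holds its "method" and its "body". play_rows: Moves the arm, as the interface text tells. Its arguments: {"type":"object","properties":{"motion":{"type":"array","items":{"type":"array"}},"gripper":{"type":"number"},"squeeze":{"type":"number"}},"required":["motion"]}

```bash
mkdir -p pics; ls
python3 - <<'E'
from workcell import bot, cams
import cv2, numpy as np
s=bot.read_state(); print(s)
for n in ["top","side"]:
    p,d=cams.read_camera(n); cv2.imwrite(f"pics/{n}0.png",p[:,:,::-1]); np.save(f"{n}_d0.npy",d)
    c=cams.calibration(n); print(n,c)
    for l in ["knob_center","shaft_top","green_mark","knob_pointer","knob_foot","shaft_foot"]:
        for r in cams.mark_of(n,l)[:5]:
            X=c["R"].T@(np.array(r["xyz"])-c["t"]); uv=c["mtx"]@np.array(r["xyz"]); print(l,round(r["conf"],2),X.round(3),(uv[:2]/uv[2]).round(0))
E
```

```text
pics
{'time': 0.0, 'q': array([ 1.18408339e+00,  2.64764693e-01,  1.60537445e+00, -1.58433735e-05,
        1.27366850e+00, -3.69117277e-02]), 'joint_vel': array([ 1.25397106e-03,  3.32080354e-04, -5.85783302e-05, -9.63819802e-04,
        7.08063153e-04,  6.28955515e-04]), 'joint_torque': array([ 1.84389886e-03, -5.15092385e+01, -3.67326558e+01,  2.13273188e-05,
        1.26670586e-02, -1.44543662e-05]), 'tool_pos': array([0.23107212, 0.63344954, 0.22995398]), 'tcp_rot': array([-1.35586625, -0.94641563,  0.9494785 ]), 'wrist_force': array([ 0.00735415, -0.08790353,  0.01153262]), 'torque': array([ 0.03695608, -0.00053158, -0.08292722]), 'width': 0.9990409179422057}
top {'mtx': array([[588.16215232,   0.        , 324.87647802],
       [  0.        , 588.16215232, 240.68247044],
       [  0.        ,   0.        ,   1.        ]]), 'R': array([[-0.01619957, -0.99986721, -0.00176935],
       [-0.98064668,  0.01623343, -0.19511169],
       [ 0.1951145 , -0.00142562, -0.98077943]]), 't': array([-0.05246653,  0.50870463,  1.29667514])}
knob_center 0.97 [ 0.373 -0.001  0.024] [300. 301.]
knob
[... 1368 characters left out ...]
_top 0.82 [ 0.515 -0.149  0.088] [344. 263.]
green_mark 0.7 [ 0.489 -0.148  0.072] [336. 270.]
knob_pointer 0.69 [0.468 0.137 0.005] [278. 228.]
knob_pointer 0.69 [ 0.391  0.014 -0.006] [277. 266.]
knob_pointer 0.57 [0.683 0.059 0.002] [349. 218.]
knob_pointer 0.56 [ 0.388 -0.131  0.002] [302. 298.]
knob_foot 0.78 [ 0.36  -0.141 -0.003] [295. 305.]
knob_foot 0.68 [0.687 0.03  0.002] [355. 223.]
knob_foot 0.57 [ 0.374 -0.006 -0.001] [275. 272.]
knob_foot 0.55 [ 0.445  0.119 -0.001] [274. 236.]
knob_foot 0.52 [ 0.747  0.193 -0.   ] [341. 188.]
shaft_foot 0.98 [ 0.511 -0.151  0.069] [343. 269.]
shaft_foot 0.54 [ 0.282 -0.361 -0.002] [315. 378.]
shaft_foot 0.47 [ 0.488 -0.145  0.074] [335. 269.]
```

View pics/top0.png

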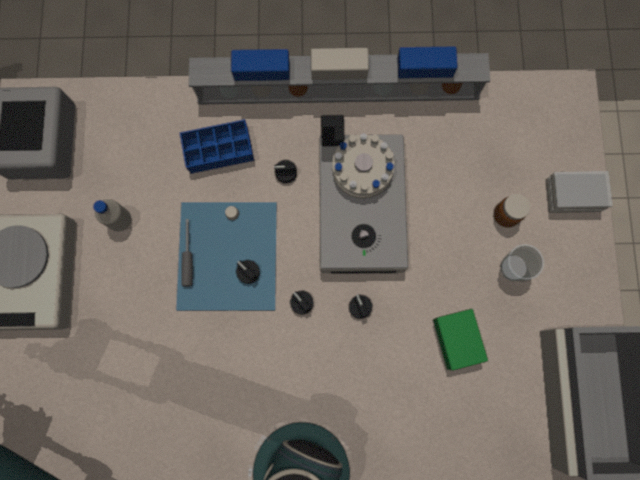

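View pics/side0.png

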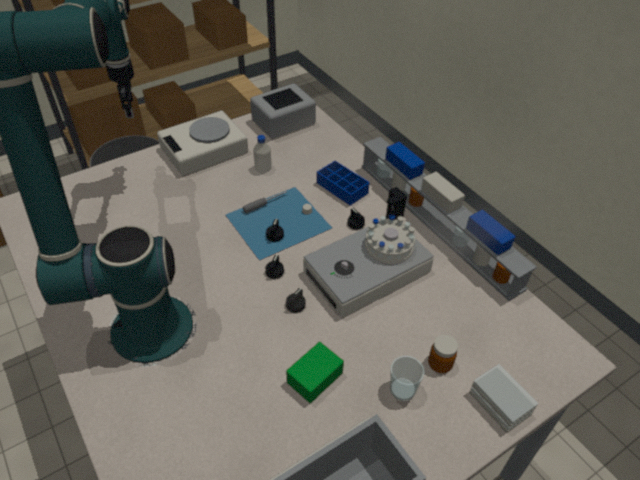

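Run:
```python
import cv2
p=cv2.imread("pics/top0.png")
a=cv2.resize(p[235:305,200:280],None,fx=7,fy=7,interpolation=cv2.INTER_CUBIC)
cv2.imwrite("pics/ck.png",a)
a=cv2.resize(p[200:270,320:410],None,fx=8,fy=8,interpolation=cv2.INTER_CUBIC)
cv2.imwrite("pics/cs.png",a)
```

```text
(no output)
```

View pics/ck.png

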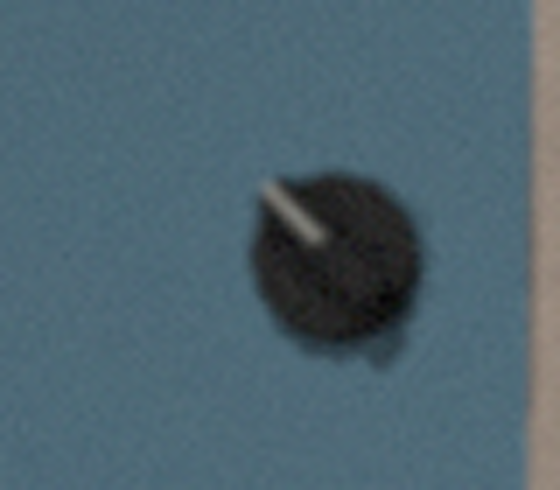

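View pics/cs.png

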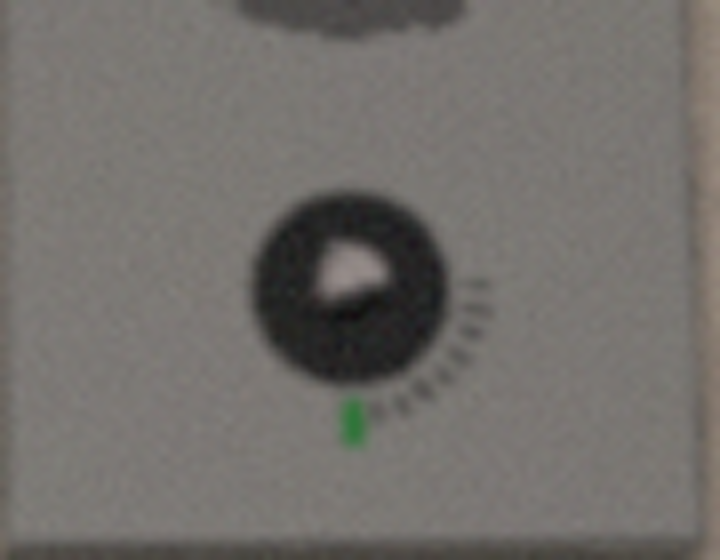

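```bash
cat > h.py <<'E'
from workcell import bot, cams
import cv2, numpy as np
from scipy.spatial.transform import Rotation as Rn
def pix2plane(c,uv,z):
    uv=np.atleast_2d(np.array(uv,float)); K=c["mtx"];R=c["R"];t=c["t"]
    C=-R.T@t
    r=np.c_[uv,np.ones(len(uv))]@np.linalg.inv(K).T@R
    s=(z-C[2])/r[:,2]
    return C+s[:,None]*r
def tcp():
    s=bot.read_state(); return np.array(s["tool_pos"]),Rn.from_rotvec(s["tcp_rot"]).as_matrix()
def yawx():
    p,M=tcp(); return np.degrees(np.arctan2(M[1,0],M[0,0]))
E
python3 - <<'E'
from h import *
s=bot.read_state();p,M=tcp();print(M.round(3),"yaw tool x",yawx())
for n,box in (("top",(200,270,320,410)),("side",(235,300,300,390))):
    c=cams.calibration(n); p=cv2.imread(f"pics/{n}0.png"); d=np.load(f"{n}_d0.npy")
    r0,r1,c0,c1=box; q=p[r0:r1,c0:c1].astype(int)
    hsv=cv2.cvtColor(p[r0:r1,c0:c1],cv2.COLOR_BGR2HSV)
    g=(q[:,:,1]>q[:,:,0]+40)&(q[:,:,1]>q[:,:,2]+40)
    v,u=np.nonzero(g); 
    print(n,"green",len(u),pix2plane(c,[[u.mean()+c0,v.mean()+r0]],.07))
    # dark skirt on deck
    dk=(q.max(2)<70).astype(np.uint8)
    nn,l,st,ce=cv2.connectedComponentsWithStats(dk)
    for i in range(1,nn):
        if st[i,4]>60: 
            print("dark",st[i],pix2plane(c,[ce[i]+[c0,r0]],.07))
    cv2.imwrite(f"pics/c_{n}.png",cv2.resize(p[r0:r1,c0:c1],None,fx=8,fy=8,interpolation=cv2.INTER_CUBIC))
# white pointer of knob & analyser outline via network
c=cams.calibration("top");p=cv2.imread("pics/top0.png").astype(int)
q=p[255:290,230:265]; w=(q.min(2)>115); v,u=np.nonzero(w)
print(len(u),pix2plane(c,np.c_[u+230,v+255],.03)[:,:2].mean(0))
k=q.max(2)<60; v,u=np.nonzero(k); print(len(u),u.min()+230,u.max()+230,v.min()+255,v.max()+255)
for n in("top","side"):
  cams.read_camera(n);c=cams.calibration(n)
  for l in ["analyser","parts_mat","shaft_foot","shaft_top","green_mark","knob_foot","knob_center","knob_pointer"]:
    for r in cams.mark_of(n,l)[:4]:
        X=c["R"].T@(np.array(r["xyz"])-c["t"]);print(n,l,round(r["conf"],2),X.round(4))
m=cams.regions_of("top","analyser")[0]["mask"].astype(np.uint8)
E
```

```text
[[ 0.343  0.    -0.939]
 [ 0.939  0.     0.343]
 [ 0.    -1.     0.   ]] yaw tool x 69.95851935924588
top green 9 [[ 0.47594855 -0.14719874  0.07      ]]
dark [ 32  24  24  24 392] [[ 0.51327408 -0.148013    0.07      ]]
side green 4 [[ 0.47608698 -0.1482331   0.07      ]]
dark [ 35  26  19  14 167] [[ 0.51202594 -0.15203347  0.07      ]]
dark [  6  33  27  32 175] [[ 0.41941878 -0.16306778  0.07      ]]
0 [nan nan]
411 236 259 260 283
top analyser 0.64 [ 0.5994 -0.1479  0.0007]
top parts_mat 0.66 [0.4875 0.1739 0.003 ]
top shaft_foot 0.77 [ 0.5161 -0.1415  0.0678]
top shaft_top 0.7 [ 0.511  -0.1468  0.0897]
top green_mark 0.86 [ 0.4875 -0.1439  0.0723]
top green_mark 0.53 [0.4448 0.1206 0.0282]
top knob_foot 0.83 [ 0.3605 -0.1394  0.0021]
top knob_foot 0.69 [ 6.885e-01  2.920e-02 -2.000e-04]
top knob_foot 0.65 [0.4448 0.1202 0.0024]
top knob_foot 0.57 [ 0.3646 -0.0043 -0.0008]
top knob_center 0.96 [0.6873 0.0279 0.0273]
top knob_center 0.8 [0.4453 0.1235 0.0293]
top knob_center 0.78 [ 0.3598 -0.1406  0.0216]
top knob_center 0.68 [ 0.3732 -0.0043  0.0234]
top knob_pointer 0.78 [0.462
[... 195 characters left out ...]
[ 0.6025 -0.1494 -0.0032]
side parts_mat 0.94 [0.4849 0.1678 0.001 ]
side shaft_foot 0.65 [ 0.5093 -0.1544  0.0704]
side knob_foot 0.77 [ 0.3708 -0.0057  0.0017]
side knob_foot 0.72 [ 0.4429  0.1216 -0.0005]
side knob_foot 0.69 [ 0.6853  0.026  -0.0013]
side knob_foot 0.58 [ 0.361  -0.1455 -0.0027]
side knob_center 0.71 [ 0.3635 -0.1441  0.0272]
side knob_center 0.69 [0.4465 0.1181 0.0251]
side knob_center 0.52 [ 0.373  -0.0069  0.0197]
side knob_center 0.51 [0.6846 0.0284 0.0241]
side knob_pointer 0.82 [ 0.3942  0.0134 -0.0054]
side knob_pointer 0.77 [0.4694 0.1392 0.0056]
side knob_pointer 0.7 [ 0.3878 -0.1342  0.0028]<stdin>:20: RuntimeWarning: Mean of empty slice.
  ret = um.true_divide(
```

Run:
```python
from h import *
c=cams.calibration("top");p=cv2.imread("pics/top0.png")
q=p[225:245,355:375]; print(cv2.cvtColor(q,cv2.COLOR_BGR2GRAY))
# deck edges
g=cv2.GaussianBlur(cv2.cvtColor(p,cv2.COLOR_BGR2GRAY),(3,3),0).astype(float)
for x0,x1 in((312,328),(398,416)):
    pts=[]
    for r in range(190,255,3):
        e=np.abs(np.diff(g[r:r+3,x0:x1].mean(0))); pts.append([x0+e.argmax()+.5,r+1])
    P=pix2plane(c,pts,.07); f=np.polyfit(P[:,0],P[:,1],1); print("edge",f, np.degrees(np.arctan(f[0])))
```

```text
[[116 102  83  66  56  47  39  38  46  38  41  43  50  59  82  96 109 119
  120 120]
 [101  78  55  40  39  37  33  36  35  36  36  39  38  40  50  61  85 105
  119 119]
 [ 73  53  39  36  37  40  36  39  34  37  30  34  32  32  39  46  56  83
  106 116]
 [ 52  37  28  32  38  41  38  40  30  35  35  41  41  39  29  33  41  53
   83 109]
 [ 30  40  38  34  34  40  50  51  46  47  39  37  36  32  33  36  35  41
   64 100]
 [ 39  34  41  31  39  53  81  89  90  80  70  54  37  38  38  36  26  33
   47  79]
 [ 39  33  37  36  39  64  93 114 125 122 115  89  65  41  38  39  33  37
   43  64]
 [ 38  29  40  36  49  87 111 125 133 137 135 120  92  59  38  35  39  33
   38  47]
 [ 41  39  38  44  59  97 122 136 138 138 140 135 117  78  43  36  36  34
   35  33]
 [ 39  38  35  40  64 105 130 140 141 135 135 132 120  80  48  38  37  36
   41  38]
 [ 36  31  36  40  68 107 126 133 133 118 102  94  86  63  44  29  37  36
   35  37]
 [ 36  47  36  46  68  90 109 101  91  81  63  50  48  38  39  35  32  38
   40  31]
 [ 35  33  41  43  46  66  73  61  52  44  35  24  27  33  33  36  34  43
   40  31]
 [ 37  34  38  33  40  42  43  36  30  31  20  26  29  28  35  31  38  33
   34  34]
 [ 37  37  34  30  32  28  28  17  20  15  27  36  34  37  42  36  31  39
   41  45]
 [ 36  38  38  36  36  37  28  31  33  33  37  35  40  40  36  36  35  37
   37  50]
 [ 36  36  40  36  37  35  34  31  40  37  33  39  38  35  41  33  37  27
   42  66]
 [ 40  36  37  35  40  40  37  31  34  35  39  42  40  35  39  38  34  42
   51  85]
 [ 51  39  42  36  38  32  34  27  44  29  37  36  36  38  38  36  36  54
   76 102]
 [ 70  48  40  36  39  34  35  37  42  35  36  36  39  33  35  34  48  73
   98 116]]
edge [-0.01408592 -0.03928158] -0.8070101672502791
edge [-0.00416473 -0.24648799] -0.23861991443240477
```

```bash
ls pics
```

```text
c_side.png
c_top.png
ck.png
cs.png
side0.png
top0.png
```

View pics/c_side.png

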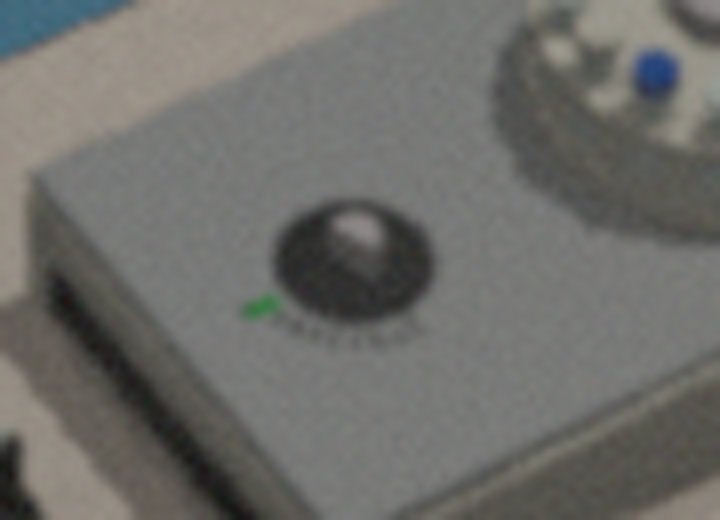

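Run:
```python
from h import *
c=cams.calibration("top");p=cv2.imread("pics/top0.png")
g=cv2.cvtColor(p,cv2.COLOR_BGR2GRAY)
i=np.arange(5,13)+355; rows=np.array([11.1,11.6,11.3,11.1,10.8,10.35,10.1,9.9])+225
P=pix2plane(c,np.c_[i,rows][1:],.088); f=np.polyfit(P[:,1],P[:,0],1)
print("edge dir",f,"normal ang ccw of -x deg",np.degrees(np.arctan(f[0])))
print(P[:,:2].round(4))
def hull(box,th,z):
    r0,r1,c0,c1=box
    big=cv2.resize(g[r0:r1,c0:c1],None,fx=8,fy=8,interpolation=cv2.INTER_CUBIC)
    cs,_=cv2.findContours((big<th).astype(np.uint8),cv2.RETR_EXTERNAL,cv2.CHAIN_APPROX_NONE)
    k=max(cs,key=cv2.contourArea); h=cv2.convexHull(k)
    e=cv2.fitEllipse(h); uv=(np.array(e[0])+.5)/8-.5+[c0,r0]
    print(e, uv, pix2plane(c,[uv],z))
hull((220,252,345,385),78,.07)
hull((250,292,228,268),55,.024)
hull((250,292,228,268),55,.014)
q=g[256:275,232:256]; print(q)
for n in("top","side"):
  c=cams.calibration(n)
  d=np.load(f"{n}_d0.npy")
  print(d[236,365] if n=="top" else 0)
```

```text
edge dir [-0.28187324  0.46828958] normal ang ccw of -x deg -15.741724047865555
[[ 0.5082 -0.1413]
 [ 0.5088 -0.1436]
 [ 0.5092 -0.1458]
 [ 0.5099 -0.148 ]
 [ 0.5109 -0.1503]
 [ 0.5114 -0.1525]
 [ 0.5118 -0.1548]]
((150.2205352783203, 128.86415100097656), (192.62400817871094, 196.3231964111328), 107.73401641845703) [363.34006691 235.67051888] [[ 0.5139139  -0.14781431  0.07      ]]
((160.84182739257812, 178.17823791503906), (185.47042846679688, 204.86322021484375), 145.9671630859375) [247.66772842 271.83477974] [[0.4425178  0.11877627 0.024     ]]
((160.84182739257812, 178.17823791503906), (185.47042846679688, 204.86322021484375), 145.9671630859375) [247.66772842 271.83477974] [[0.44398418 0.12009517 0.014     ]]
[[ 96  98  98 102 101 101  97 100  97 101 100  95 102  99  94  98  98  99
   97  99 100 100  98  98]
 [ 98 100 101 100  99  97  97 100 102 100  99  99 102  98  98 102 101  95
  100  93  99 100  97  97]
 [ 96 102  99 100 102 101 100  98  97  98 102 101 100  97  94  94  95  96
  102 100  98 100  98 100]
 [100 101  99  97 101  94 100  94  96  95  96  94  89  85  77  77  73  80

[... 854 characters left out ...]
69  46  24  24  21  40  60  95 114 104  67  44  23  24
   38  34  39  36  41  39]
 [100 102  95  86  62  38  33  27  26  15  38  61  87  80  59  38  35  39
   31  29  38  32  40  36]
 [ 97  99  97  78  53  41  35  20  36  31  28  43  46  47  45  34  35  37
   26  36  28  25  23  34]
 [ 98  98  98  75  51  42  37  40  33  32  27  29  34  32  36  38  38  38
   38  26  35  33  35  39]
 [ 98 101  96  81  53  43  40  34  31  31  28  25  30  33  32  38  35  42
   37  41  29  32  28  37]
 [ 98 100  97  82  62  40  39  34  40  32  35  25  24  28  35  40  33  35
   40  41  34  33  30  33]
 [ 98  95  98  92  69  48  36  42  42  38  27  30  31  33  22  38  32  43
   37  39  34  41  32  34]]
1.3298341
0
```

>>> {"method": "play_rows", "body": {"motion": [[[0.27, -0.64, -0.075], [0, 0, 0.71]], [[0.27, -0.64, -0.075], [0, 0, 0.71]], [[0.27, -0.64, -0.075], [0, 0, 0.71]], [[0.27, -0.64, -0.075], [0, 0, 0.71]], [[0.27, -0.64, -0.075], [0, 0, 0.71]]], "gripper": 0.3}}

```text
time: 2.28
tool_pos: [0.3398, 0.3752, 0.2009]
tcp_rot: [-1.105, -1.359, 1.36]
wrist_force: [0.6, 0.5, 0.2]
width: 0.703
```

>>> {"method": "play_rows", "body": {"motion": [[[0.265, -0.6435, -0.175], [0, 0, 0.71]], [[0.265, -0.6435, -0.175], [0, 0, 0.71]], [[0.265, -0.6435, -0.175], [0, 0, 0.71]], [[0.265, -0.6435, -0.175], [0, 0, 0.71]], [[0.265, -0.6435, -0.175], [0, 0, 0.71]], [[0.265, -0.6435, -0.175], [0, 0, 0.71]], [[0.265, -0.6435, -0.175], [0, 0, 0.71]]]}}

```text
time: 3.15
tool_pos: [0.4454, 0.1207, 0.1315]
tcp_rot: [-0.745, -1.746, 1.745]
wrist_force: [-0.5, 0.8, 1.0]
width: 0.7
```

Run:
```python
from h import *
s=bot.read_state();p,M=tcp();print(s["time"],p.round(4),M.round(3),yawx(),s["width"],s["wrist_force"],s["q"].round(3))
p,d=cams.read_camera("side")
cv2.imwrite("pics/a1.png",cv2.resize(p[150:300,200:360,::-1],None,fx=4,fy=4,interpolation=cv2.INTER_CUBIC))
```

```text
3.15 [0.4454 0.1207 0.1315] [[-0.692  0.    -0.722]
 [ 0.722  0.001 -0.692]
 [ 0.    -1.    -0.   ]] 133.7768383221063 0.6995527295084317 [-0.51716471  0.76299355  1.01973472] [ 2.100e-01 -5.700e-02  2.150e+00  1.000e-03  1.048e+00 -2.125e+00]
```

View pics/a1.png

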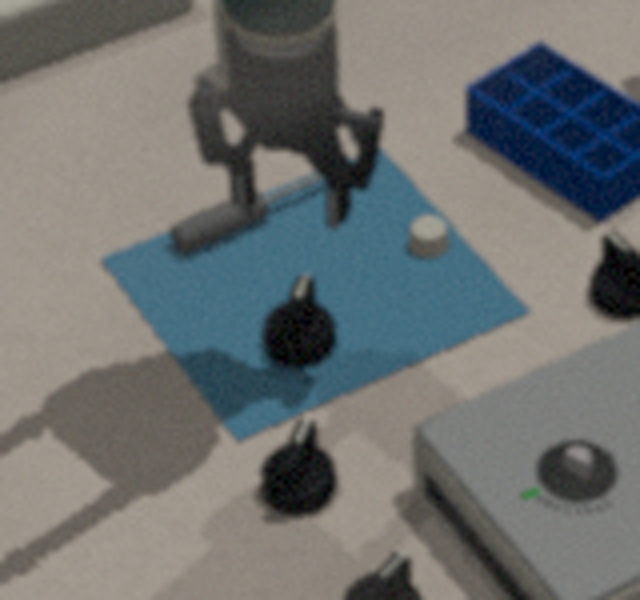

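>>> {"method": "play_rows", "body": {"motion": [[[0, 0, -0.13], [0, 0, 0]], [[0, 0, -0.2], [0, 0, 0]], [[0, 0, -0.25], [0, 0, 0]], [[0, 0, -0.26], [0, 0, 0]], [[0, 0, -0.26], [0, 0, 0]]]}}

```text
time: 3.82
tool_pos: [0.4456, 0.1218, 0.0279]
tcp_rot: [-0.743, -1.749, 1.748]
wrist_force: [-0.1, 0.7, 0.5]
width: 0.696
```

>>> {"method": "play_rows", "body": {"motion": [[[0, 0, 0], [0, 0, 0]], [[0, 0, 0], [0, 0, 0]], [[0, 0, 0], [0, 0, 0]], [[0, 0, 0], [0, 0, 0]], [[0, 0, 0], [0, 0, 0]], [[0, 0, 0], [0, 0, 0]], [[0, 0, 0], [0, 0, 0]], [[0, 0, 0], [0, 0, 0]]], "gripper": 1, "squeeze": 45}}

```text
time: 4.82
tool_pos: [0.446, 0.1208, 0.0281]
tcp_rot: [-0.745, -1.748, 1.746]
wrist_force: [-0.7, -0.3, 5.7]
width: 0.151
```

Run:
```python
from h import *
s=bot.read_state();p,M=tcp();print(s["time"],p.round(4),yawx(),s["width"],s["wrist_force"],s["torque"])
```

```text
4.825 [0.446  0.1208 0.0281] 133.8383117212026 0.15071233382951482 [-0.70565295 -0.25394782  5.72993684] [0.17373831 0.23313112 0.03349933]
```

>>> {"method": "play_rows", "body": {"motion": [[[0, 0, 0.08], [0, 0, 0]], [[0, 0, 0.2], [0, 0, 0]], [[0, 0, 0.3], [0, 0, 0]], [[0, 0, 0.35], [0, 0, 0]], [[0, 0, 0.35], [0, 0, 0]]]}}

```text
time: 5.45
tool_pos: [0.4464, 0.1209, 0.1687]
tcp_rot: [-0.747, -1.75, 1.746]
wrist_force: [0.7, -0.1, -2.2]
width: 0.153
```

Run:
```python
from h import *
s=bot.read_state();p,M=tcp();print(s["time"],p.round(4),yawx(),s["width"],s["wrist_force"],s["torque"])
for n in("side","top"):
  p,d=cams.read_camera(n);c=cams.calibration(n)
  for l in ["knob_foot","knob_center","knob_pointer"]:
    for r in cams.mark_of(n,l)[:5]:
        X=c["R"].T@(np.array(r["xyz"])-c["t"])
        if X[2]>.05: print(n,l,round(r["conf"],2),X.round(4))
  if n=="side":cv2.imwrite("pics/a2.png",cv2.resize(p[150:300,200:360,::-1],None,fx=4,fy=4,interpolation=cv2.INTER_CUBIC))
```

```text
5.45 [0.4464 0.1209 0.1687] 133.84689225129938 0.15257046406428215 [ 0.72048378 -0.10289256 -2.23854227] [-0.07224783 -0.03021236  0.0128025 ]
side knob_foot 0.74 [0.4463 0.1193 0.139 ]
side knob_center 0.66 [0.4466 0.1168 0.1642]
side knob_pointer 0.84 [0.4676 0.1398 0.1439]
top knob_foot 0.54 [0.4407 0.1197 0.1417]
top knob_center 0.65 [0.4413 0.1186 0.1673]
```

View pics/a2.png

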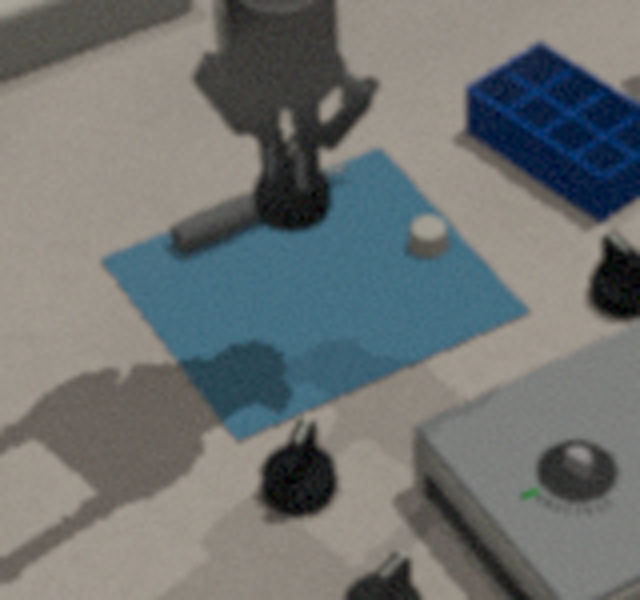

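>>> {"method": "play_rows", "body": {"motion": [[[0.054, -0.225, 0], [0, 0, -0.925]], [[0.054, -0.225, 0], [0, 0, -0.925]], [[0.054, -0.225, 0], [0, 0, -0.925]], [[0.054, -0.225, 0], [0, 0, -0.925]]]}}

```text
time: 6.35
tool_pos: [0.4668, 0.0301, 0.1667]
tcp_rot: [-1.193, -1.232, 1.233]
wrist_force: [0.3, -0.3, -1.4]
width: 0.154
```

>>> {"method": "play_rows", "body": {"motion": [[[0.054, -0.225, 0], [0, 0, -0.925]], [[0.054, -0.225, 0], [0, 0, -0.925]], [[0.054, -0.225, 0], [0, 0, -0.925]], [[0.054, -0.225, 0], [0, 0, -0.925]]]}}

```text
time: 6.85
tool_pos: [0.4883, -0.0599, 0.1666]
tcp_rot: [-1.46, -0.683, 0.685]
wrist_force: [0.0, 0.3, -1.9]
width: 0.154
```

>>> {"method": "play_rows", "body": {"motion": [[[0.054, -0.225, 0], [0, 0, -0.925]], [[0.054, -0.225, 0], [0, 0, -0.925]], [[0.054, -0.225, 0], [0, 0, -0.925]], [[0.054, -0.225, 0], [0, 0, -0.925]]]}}

```text
time: 7.35
tool_pos: [0.5099, -0.1499, 0.1665]
tcp_rot: [-1.567, -0.117, 0.119]
wrist_force: [-0.5, 0.2, -1.7]
width: 0.152
```

>>> {"method": "play_rows", "body": {"motion": [[[0, 0, 0], [0, 0, -0.925]], [[0, 0, 0], [0, 0, -0.925]], [[0, 0, 0], [0, 0, -0.925]], [[0, 0, 0], [0, 0, -0.925]]]}}

```text
time: 7.85
tool_pos: [0.5099, -0.1492, 0.1666]
tcp_rot: [-1.523, 0.452, -0.45]
wrist_force: [-0.5, -0.5, -1.9]
width: 0.154
```

>>> {"method": "play_rows", "body": {"motion": [[[0, 0, 0], [0, 0, -0.925]], [[0, 0, 0], [0, 0, -0.925]], [[0, 0, 0], [0, 0, -0.925]], [[0, 0, 0], [0, 0, -0.925]], [[0, 0, 0], [0, 0, -0.925]], [[0, 0, 0], [0, 0, -0.925]]]}}

```text
time: 8.6
tool_pos: [0.51, -0.1492, 0.1669]
tcp_rot: [-1.328, 1.003, -1.002]
wrist_force: [-0.0, 0.2, -1.7]
width: 0.153
```

```bash
cat > look.py <<'E'
from h import *
import sys
s=bot.read_state();p,M=tcp();print(s["time"],p.round(4),yawx(),s["width"],s["wrist_force"],s["torque"],s["q"].round(3))
zmin=float(sys.argv[2])
for n in("side","top"):
  p,d=cams.read_camera(n);c=cams.calibration(n)
  for l in ["knob_foot","knob_center","knob_pointer","shaft_top","shaft_foot","green_mark"]:
    for r in cams.mark_of(n,l)[:5]:
        X=c["R"].T@(np.array(r["xyz"])-c["t"])
        if X[2]>zmin and abs(X[0]-.51)<.06 and abs(X[1]+.15)<.06: print(n,l,round(r["conf"],2),X.round(4))
  b=(190,310,280,420) if n=="side" else (190,290,310,430)
  cv2.imwrite(f"pics/{sys.argv[1]}_{n}.png",cv2.resize(p[b[0]:b[1],b[2]:b[3],::-1],None,fx=5,fy=5,interpolation=cv2.INTER_CUBIC))
E
python3 look.py b1 .05
```

```text
8.6 [ 0.51   -0.1492  0.1669] -74.11444362765579 0.15298932045017738 [-0.00750619  0.17313171 -1.72276942] [ 0.03953156 -0.0413968  -0.00306728] [-0.332  0.044  1.979  0.     1.119  0.962]
side knob_foot 0.78 [ 0.5081 -0.1524  0.1391]
side knob_center 0.72 [ 0.5139 -0.1518  0.1669]
side knob_pointer 0.71 [ 0.4878 -0.1535  0.1423]
side shaft_top 0.75 [ 0.5141 -0.1446  0.0873]
side shaft_foot 0.72 [ 0.5115 -0.153   0.0706]
side green_mark 0.56 [ 0.4888 -0.1446  0.0712]
top knob_foot 0.71 [ 0.5094 -0.1487  0.1433]
top knob_foot 0.16 [ 0.5096 -0.1517  0.1687]
top knob_center 0.75 [ 0.5095 -0.1475  0.1695]
top knob_pointer 0.63 [ 0.4845 -0.1582  0.1414]
top shaft_top 0.61 [ 0.5112 -0.1456  0.0884]
top shaft_foot 0.67 [ 0.5133 -0.1407  0.0705]
top shaft_foot 0.58 [ 0.5098 -0.1472  0.1691]
top green_mark 0.63 [ 0.4849 -0.148   0.0773]
```

View pics/b1_side.png

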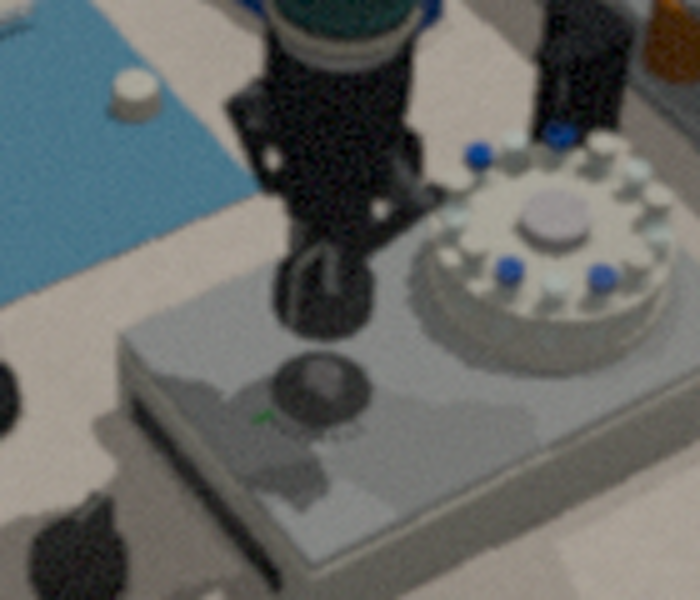

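View pics/b1_top.png

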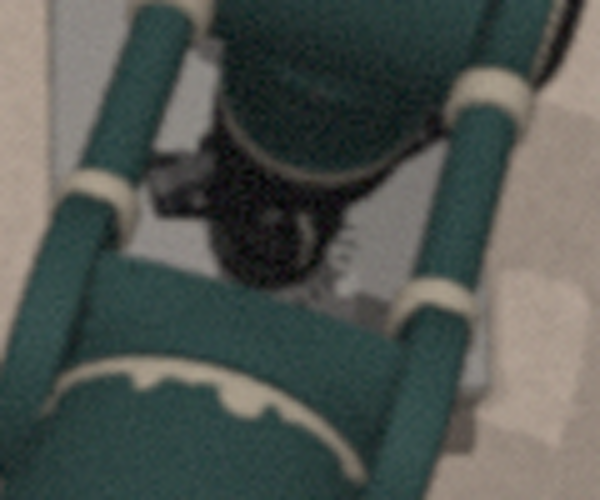

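Run:
```python
from h import *
c=cams.calibration("side")
def pr(X):
    v=c["mtx"]@(c["R"]@np.array(X)+c["t"]); return (v[:2]/v[2]).round(2)
print(pr([.513,-.148,.07]),pr([.513,-.148,.142]),pr([.513,-.148,.152]),pr([.515,-.148,.152]),pr([.513,-.146,.152]))
p=cv2.imread("pics/b1_side.png"); g=cv2.cvtColor(p,cv2.COLOR_BGR2GRAY)
for r in range(275,345,10): print("knob",r,np.nonzero(g[r,240:400]<55)[0][[0,-1]]+240)
for r in range(360,430,10):
    z=np.nonzero(g[r,250:390]<58)[0]+250; print("disc",r,z[[0,-1]] if len(z) else 0)
```

```text
[343.21 267.25] [344.45 249.59] [344.63 247.04] [345.25 246.75] [344.2  246.58]
knob 275 [278 369]
knob 285 [277 370]
knob 295 [276 369]
knob 305 [276 369]
knob 315 [279 367]
knob 325 [294 359]
knob 335 [307 342]
disc 360 [298 306]
disc 370 [282 357]
disc 380 [274 362]
disc 390 [273 367]
disc 400 [275 365]
disc 410 [283 357]
disc 420 [298 338]
```

>>> {"method": "play_rows", "body": {"motion": [[[0.005, 0.001, -0.06], [0, 0, 0]], [[0.005, 0.001, -0.1], [0, 0, 0]], [[0.005, 0.001, -0.12], [0, 0, 0]], [[0.005, 0.001, -0.12], [0, 0, 0]], [[0.005, 0.001, -0.12], [0, 0, 0]]]}}

```text
time: 9.93
tool_pos: [0.5126, -0.1491, 0.1199]
tcp_rot: [-1.326, 1.004, -1.005]
wrist_force: [0.1, 0.7, -2.7]
width: 0.152
```

```bash
python3 look.py b2 .05
```

```text
9.925 [ 0.5126 -0.1491  0.1199] -74.26481681416365 0.15154510556128573 [ 0.06511941  0.69341799 -2.67058141] [ 0.01914183  0.02986762 -0.03096587] [-0.33   0.096  2.018 -0.     1.027  0.967]
side knob_foot 0.71 [ 0.5111 -0.1487  0.0953]
side knob_pointer 0.66 [ 0.49   -0.1541  0.0929]
side shaft_top 0.93 [ 0.5133 -0.1471  0.0895]
side shaft_foot 0.95 [ 0.511  -0.1535  0.0697]
side green_mark 0.68 [ 0.4908 -0.1476  0.0707]
top knob_foot 0.57 [ 0.5103 -0.1479  0.0955]
top knob_center 0.63 [ 0.5109 -0.1491  0.1213]
top knob_pointer 0.68 [ 0.4886 -0.1565  0.0975]
top knob_pointer 0.23 [ 0.5147 -0.1398  0.071 ]
top shaft_top 0.79 [ 0.5126 -0.1482  0.0887]
top shaft_foot 0.59 [ 0.516  -0.1424  0.0739]
top green_mark 0.8 [ 0.4855 -0.1477  0.0748]
```

View pics/b2_side.png

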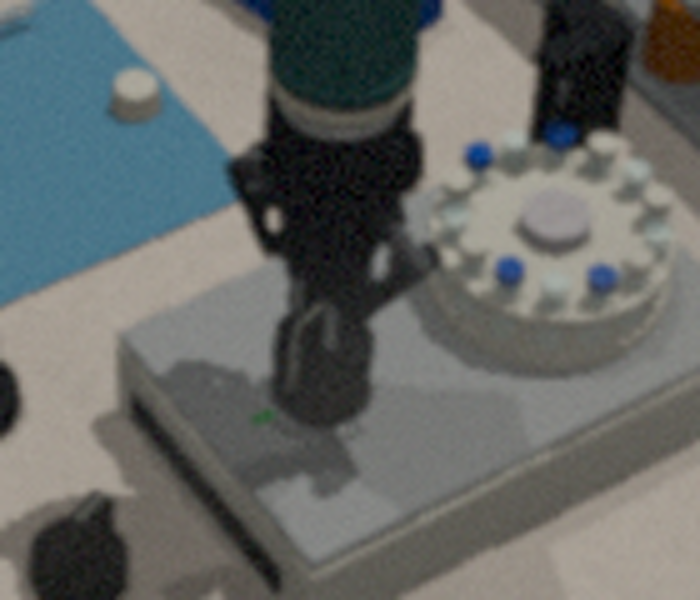

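>>> {"method": "play_rows", "body": {"motion": [[[0.0025, 0, -0.005], [0, 0, 0]], [[0.0025, 0, -0.01], [0, 0, 0]], [[0.0025, 0, -0.015], [0, 0, 0]], [[0.0025, 0, -0.015], [0, 0, 0]]]}}

```text
time: 11.12
tool_pos: [0.5129, -0.1488, 0.1129]
tcp_rot: [-1.327, 1.005, -1.004]
wrist_force: [-0.0, 0.2, -1.9]
width: 0.154
```

>>> {"method": "play_rows", "body": {"motion": [[[0, 0, -0.0025], [0, 0, 0]], [[0, 0, -0.0025], [0, 0, 0]]]}}

```text
time: 11.38
tool_pos: [0.5131, -0.1489, 0.1122]
tcp_rot: [-1.327, 1.005, -1.004]
wrist_force: [-0.3, -0.7, -1.4]
width: 0.157
```

>>> {"method": "play_rows", "body": {"motion": [[[0, 0, -0.0025], [0, 0, 0]], [[0, 0, -0.0025], [0, 0, 0]]]}}

```text
time: 11.62
tool_pos: [0.5131, -0.1489, 0.1112]
tcp_rot: [-1.327, 1.005, -1.004]
wrist_force: [0.2, -0.4, -2.1]
width: 0.154
```

>>> {"method": "play_rows", "body": {"motion": [[[0, 0, -0.0025], [0, 0, 0]], [[0, 0, -0.0025], [0, 0, 0]]]}}

```text
time: 11.88
tool_pos: [0.5131, -0.1489, 0.1102]
tcp_rot: [-1.327, 1.005, -1.004]
wrist_force: [0.6, -0.7, -1.7]
width: 0.15
```

>>> {"method": "play_rows", "body": {"motion": [[[0, 0, -0.0025], [0, 0, 0]], [[0, 0, -0.0025], [0, 0, 0]]]}}

```text
time: 12.12
tool_pos: [0.513, -0.1489, 0.1092]
tcp_rot: [-1.327, 1.005, -1.004]
wrist_force: [0.2, 0.7, -1.4]
width: 0.155
```

>>> {"method": "play_rows", "body": {"motion": [[[0, 0, -0.0025], [0, 0, 0]], [[0, 0, -0.0025], [0, 0, 0]]]}}

```text
time: 12.38
tool_pos: [0.513, -0.1489, 0.1082]
tcp_rot: [-1.327, 1.005, -1.004]
wrist_force: [-0.4, -1.5, -2.1]
width: 0.148
```

>>> {"method": "play_rows", "body": {"motion": [[[0, 0, -0.0025], [0, 0, 0]], [[0, 0, -0.0025], [0, 0, 0]]]}}

```text
time: 12.62
tool_pos: [0.5131, -0.1489, 0.1072]
tcp_rot: [-1.327, 1.005, -1.004]
wrist_force: [-0.5, 0.2, -1.6]
width: 0.155
```

>>> {"method": "play_rows", "body": {"motion": [[[0, 0, -0.0025], [0, 0, 0]], [[0, 0, -0.0025], [0, 0, 0]]]}}

```text
time: 12.88
tool_pos: [0.5131, -0.1488, 0.1062]
tcp_rot: [-1.327, 1.005, -1.004]
wrist_force: [-0.5, 0.4, -2.1]
width: 0.155
```

>>> {"method": "play_rows", "body": {"motion": [[[0, 0, -0.0025], [0, 0, 0]], [[0, 0, -0.0025], [0, 0, 0]]]}}

```text
time: 13.12
tool_pos: [0.5131, -0.1488, 0.1052]
tcp_rot: [-1.327, 1.005, -1.004]
wrist_force: [0.1, -0.4, -1.4]
width: 0.153
```

>>> {"method": "play_rows", "body": {"motion": [[[0, 0, -0.0025], [0, 0, 0]], [[0, 0, -0.0025], [0, 0, 0]]]}}

```text
time: 13.38
tool_pos: [0.5134, -0.1489, 0.1044]
tcp_rot: [-1.326, 1.004, -1.005]
wrist_force: [0.7, -0.7, -2.2]
width: 0.157
```

>>> {"method": "play_rows", "body": {"motion": [[[0, 0, -0.0025], [0, 0, 0]], [[0, 0, -0.0025], [0, 0, 0]]]}}

```text
time: 13.62
tool_pos: [0.5136, -0.149, 0.1035]
tcp_rot: [-1.326, 1.004, -1.005]
wrist_force: [0.7, 0.5, -1.3]
width: 0.156
```

```bash
python3 look.py b3 .05
```

```text
13.625 [ 0.5136 -0.149   0.1035] -74.27134649059296 0.15636979006913726 [ 0.67795408  0.45818159 -1.3322043 ] [-0.00481811 -0.28016875 -0.017532  ] [-0.329  0.116  2.029  0.     0.995  0.967]
side knob_foot 0.84 [ 0.5127 -0.1495  0.0741]
side knob_center 0.66 [ 0.5139 -0.1514  0.1012]
side knob_pointer 0.63 [ 0.491  -0.1514  0.0751]
side shaft_top 0.67 [ 0.5125 -0.1487  0.0886]
side shaft_foot 0.74 [ 0.5126 -0.1522  0.0683]
side green_mark 0.76 [ 0.4887 -0.1466  0.0689]
side green_mark 0.51 [ 0.4911 -0.1507  0.0775]
top knob_foot 0.68 [ 0.5143 -0.1451  0.078 ]
top knob_center 0.6 [ 0.5149 -0.1479  0.1044]
top knob_pointer 0.62 [ 0.4886 -0.1577  0.078 ]
top shaft_top 0.77 [ 0.5123 -0.1487  0.0911]
top shaft_foot 0.73 [ 0.5154 -0.1422  0.0714]
top green_mark 0.77 [ 0.4854 -0.1476  0.0726]
```

View pics/b3_side.png

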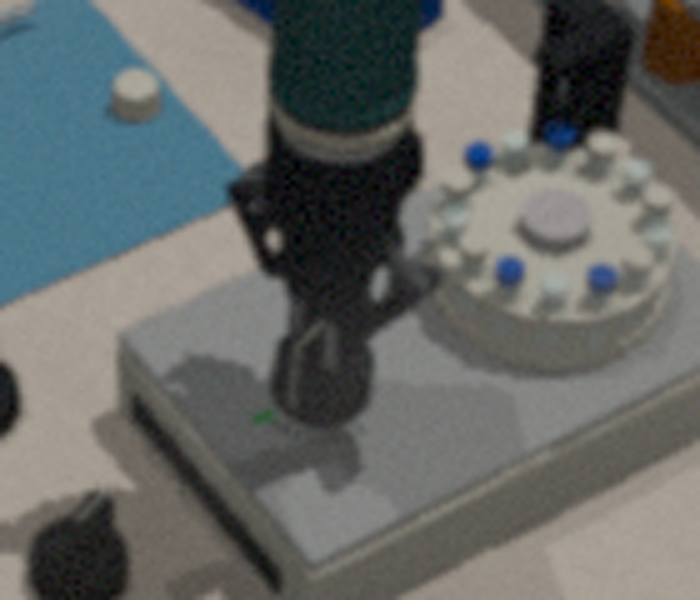

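>>> {"method": "play_rows", "body": {"motion": [[[0, 0, -0.0025], [0, 0, 0]], [[0, 0, -0.0025], [0, 0, 0]]]}}

```text
time: 14.58
tool_pos: [0.5136, -0.1489, 0.1026]
tcp_rot: [-1.326, 1.004, -1.005]
wrist_force: [2.9, -0.1, 0.8]
width: 0.151
```

>>> {"method": "play_rows", "body": {"motion": [[[0, 0, -0.0025], [0, 0, 0]], [[0, 0, -0.0025], [0, 0, 0]]]}}

```text
time: 14.82
tool_pos: [0.5137, -0.1489, 0.1015]
tcp_rot: [-1.326, 1.004, -1.005]
wrist_force: [3.1, -0.3, 1.0]
width: 0.156
```

>>> {"method": "play_rows", "body": {"motion": [[[0, 0, -0.0025], [0, 0, 0]], [[0, 0, -0.0025], [0, 0, 0]]]}}

```text
time: 15.08
tool_pos: [0.5136, -0.1489, 0.1002]
tcp_rot: [-1.326, 1.004, -1.005]
wrist_force: [5.8, -0.0, 0.1]
width: 0.153
```

>>> {"method": "play_rows", "body": {"motion": [[[0.0025, 0, 0], [0, 0, 0]], [[0.0025, 0, 0], [0, 0, 0]]]}}

```text
time: 15.32
tool_pos: [0.514, -0.1488, 0.1001]
tcp_rot: [-1.327, 1.005, -1.004]
wrist_force: [3.2, -0.5, 0.1]
width: 0.153
```

>>> {"method": "play_rows", "body": {"motion": [[[0, 0, -0.0025], [0, 0, 0]], [[0, 0, -0.0025], [0, 0, 0]]]}}

```text
time: 15.58
tool_pos: [0.514, -0.1488, 0.0989]
tcp_rot: [-1.327, 1.005, -1.004]
wrist_force: [4.2, 1.1, -0.8]
width: 0.154
```

>>> {"method": "play_rows", "body": {"motion": [[[0, 0, -0.0025], [0, 0, 0]], [[0, 0, -0.0025], [0, 0, 0]]]}}

```text
time: 15.82
tool_pos: [0.5137, -0.1488, 0.0977]
tcp_rot: [-1.327, 1.005, -1.004]
wrist_force: [5.0, 2.3, -2.7]
width: 0.155
```

>>> {"method": "play_rows", "body": {"motion": [[[0.0015, 0, -0.0025], [0, 0, 0]], [[0.0015, 0, -0.0025], [0, 0, 0]]]}}

```text
time: 16.08
tool_pos: [0.514, -0.1488, 0.0966]
tcp_rot: [-1.328, 1.006, -1.003]
wrist_force: [4.3, 0.9, -3.0]
width: 0.153
```

>>> {"method": "play_rows", "body": {"motion": [[[0.0015, 0, -0.0025], [0, 0, 0]], [[0.0015, 0, -0.0025], [0, 0, 0]]]}}

```text
time: 16.32
tool_pos: [0.5143, -0.1488, 0.0956]
tcp_rot: [-1.328, 1.006, -1.003]
wrist_force: [1.2, -0.1, -2.5]
width: 0.155
```

>>> {"method": "play_rows", "body": {"motion": [[[0, 0, -0.0025], [0, 0, 0]], [[0, 0, -0.0025], [0, 0, 0]]]}}

```text
time: 16.58
tool_pos: [0.5145, -0.1488, 0.0952]
tcp_rot: [-1.328, 1.006, -1.003]
wrist_force: [-1.1, 0.5, 0.0]
width: 0.152
```

>>> {"method": "play_rows", "body": {"motion": [[[0, 0, -0.0025], [0, 0, 0]], [[0, 0, -0.0025], [0, 0, 0]]]}}

```text
time: 16.82
tool_pos: [0.5145, -0.1488, 0.0951]
tcp_rot: [-1.328, 1.006, -1.003]
wrist_force: [-5.1, 1.0, 7.1]
width: 0.157
```

>>> {"method": "play_rows", "body": {"motion": [[[0, 0, -0.0025], [0, 0, 0]], [[0, 0, -0.0025], [0, 0, 0]]]}}

```text
time: 17.08
tool_pos: [0.5145, -0.1488, 0.0951]
tcp_rot: [-1.328, 1.006, -1.003]
wrist_force: [-6.9, 1.5, 13.0]
width: 0.157
```

```bash
python3 look.py b4 .05
```

```text
17.075 [ 0.5145 -0.1488  0.0951] -74.25607552749322 0.15676044633998693 [-6.87101512  1.48967032 13.00727931] [ 0.29507894  1.25698993 -0.0292753 ] [-3.280e-01  1.300e-01  2.032e+00 -1.000e-03  9.820e-01  9.690e-01]
side knob_foot 0.76 [ 0.5153 -0.1486  0.0685]
side knob_center 0.53 [ 0.5156 -0.1511  0.0937]
side knob_pointer 0.6 [ 0.4924 -0.1542  0.0685]
side shaft_top 0.77 [ 0.5132 -0.1479  0.0871]
side shaft_foot 0.84 [ 0.5135 -0.1558  0.0687]
side green_mark 0.69 [ 0.4864 -0.1442  0.0711]
top knob_foot 0.6 [ 0.5132 -0.1494  0.0702]
top knob_center 0.42 [ 0.5151 -0.1455  0.0982]
top knob_pointer 0.64 [ 0.4917 -0.1574  0.0705]
top shaft_top 0.76 [ 0.5129 -0.1475  0.0872]
top shaft_foot 0.78 [ 0.5152 -0.1439  0.0689]
top green_mark 0.85 [ 0.4852 -0.1473  0.0698]
```

View pics/b4_side.png

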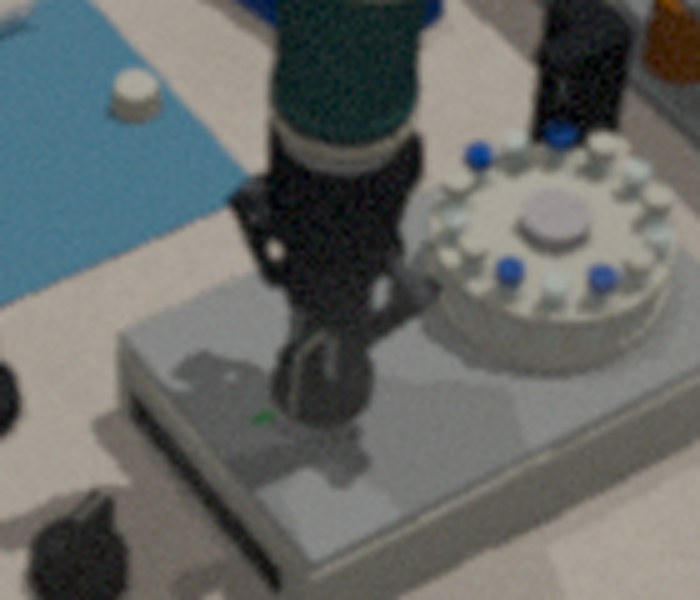

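>>> {"method": "play_rows", "body": {"motion": [[[0, 0, 0.002], [0, 0, 0]], [[0, 0, 0.0025], [0, 0, 0]], [[0, 0, 0.0025], [0, 0, 0]]]}}

```text
time: 18.15
tool_pos: [0.5145, -0.1488, 0.0951]
tcp_rot: [-1.328, 1.006, -1.003]
wrist_force: [-5.3, 1.2, 7.8]
width: 0.152
```

>>> {"method": "play_rows", "body": {"motion": [[[0, 0, 0], [0, 0, -0.05]], [[0, 0, 0], [0, 0, -0.1]], [[0, 0, 0], [0, 0, -0.15]], [[0, 0, 0], [0, 0, -0.2]], [[0, 0, 0], [0, 0, -0.2]]]}}

```text
time: 18.77
tool_pos: [0.5139, -0.1491, 0.0951]
tcp_rot: [-1.265, 1.124, -1.12]
wrist_force: [-6.5, -0.3, 7.8]
width: 0.153
```

Run:
```python
from h import *
s=bot.read_state();p,M=tcp();print(s["time"],p.round(4),yawx(),s["width"],s["wrist_force"],s["torque"])
```

```text
18.775 [ 0.5139 -0.1491  0.0951] -83.23656891279784 0.15320922224549732 [-6.49499969 -0.2689844   7.81362961] [-0.06247963  1.06290486  0.04494479]
```

>>> {"method": "play_rows", "body": {"motion": [[[-0.002, 0, 0.002], [0, 0, -0.05]], [[-0.002, 0, 0.002], [0, 0, -0.1]], [[-0.002, 0, 0.002], [0, 0, -0.15]], [[-0.002, 0, 0.002], [0, 0, -0.185]], [[-0.002, 0, 0.002], [0, 0, -0.185]]]}}

```text
time: 19.4
tool_pos: [0.5133, -0.1488, 0.0951]
tcp_rot: [-1.198, 1.232, -1.228]
wrist_force: [-6.1, -0.4, 4.4]
width: 0.16
```

Run:
```python
from h import *
s=bot.read_state();p,M=tcp();print(s["time"],p.round(4),yawx(),s["width"],s["wrist_force"],s["torque"])
```

```text
19.4 [ 0.5133 -0.1488  0.0951] -91.58736546892435 0.15998202062874783 [-6.1050291  -0.42619438  4.39059657] [0.01634589 0.89970872 0.12559818]
```

>>> {"method": "play_rows", "body": {"motion": [[[-0.002, 0, 0.001], [0, 0, 0]], [[-0.002, 0, 0.001], [0, 0, 0]], [[-0.002, 0, 0.001], [0, 0, 0]]]}}

```text
time: 19.77
tool_pos: [0.5132, -0.1489, 0.0952]
tcp_rot: [-1.197, 1.23, -1.229]
wrist_force: [-3.8, -0.3, -0.1]
width: 0.153
```

>>> {"method": "play_rows", "body": {"motion": [[[0, 0, 0], [0, 0, 0]], [[0, 0, 0], [0, 0, 0]], [[0, 0, 0], [0, 0, 0]], [[0, 0, 0], [0, 0, 0]]], "gripper": 0.5}}

```text
time: 20.27
tool_pos: [0.5141, -0.1489, 0.0957]
tcp_rot: [-1.195, 1.229, -1.23]
wrist_force: [0.0, -0.4, 0.1]
width: 0.498
```

>>> {"method": "play_rows", "body": {"motion": [[[0, 0, 0.05], [0, 0, 0]], [[0, 0, 0.15], [0, 0, 0]], [[0, 0, 0.25], [0, 0, 0]], [[0, 0, 0.35], [0, 0, 0]], [[0, 0.25, 0.4], [0, 0, 0]], [[0, 0.4, 0.4], [0, 0, 0]], [[0, 0.5, 0.4], [0, 0, 0]], [[0, 0.5, 0.4], [0, 0, 0]]]}}

```text
time: 21.28
tool_pos: [0.5136, 0.0543, 0.256]
tcp_rot: [-1.197, 1.226, -1.226]
wrist_force: [-0.4, 0.2, -0.3]
width: 0.497
```

```bash
python3 look.py d1 .05
```

```text
21.275 [0.5136 0.0543 0.256 ] -91.3539032609815 0.4972481905387203 [-0.41234107  0.23314235 -0.33329646] [0.00360791 0.02478295 0.0227291 ] [ 5.700e-02 -5.400e-02  1.908e+00  1.000e-03  1.287e+00  1.651e+00]
side knob_foot 0.91 [ 0.5127 -0.1491  0.0686]
side knob_center 0.7 [ 0.5143 -0.1525  0.0918]
side knob_pointer 0.62 [ 0.4861 -0.1452  0.0697]
side shaft_top 0.76 [ 0.5157 -0.1467  0.0849]
side shaft_foot 0.75 [ 0.5109 -0.152   0.0698]
side green_mark 0.88 [ 0.4886 -0.1449  0.0691]
top knob_center 0.86 [ 0.5174 -0.1479  0.0957]
top knob_center 0.17 [ 0.4833 -0.146   0.075 ]
top knob_pointer 0.8 [ 0.4887 -0.1497  0.0727]
top knob_pointer 0.46 [ 0.4864 -0.1486  0.0746]
top shaft_foot 0.88 [ 0.514  -0.1418  0.0715]
top green_mark 0.97 [ 0.4853 -0.1485  0.0728]
```

View pics/d1_top.png

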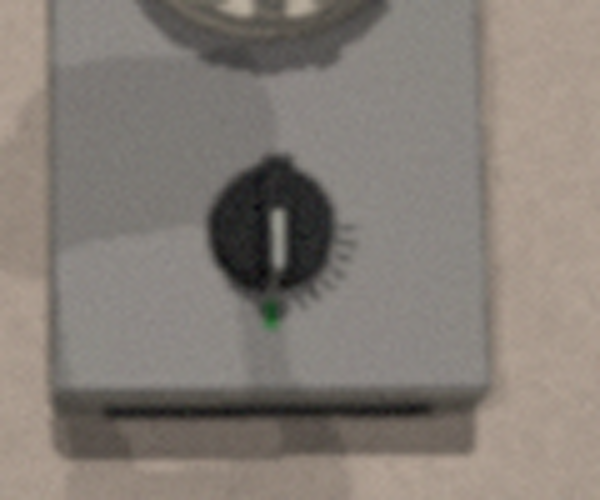

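View pics/d1_side.png

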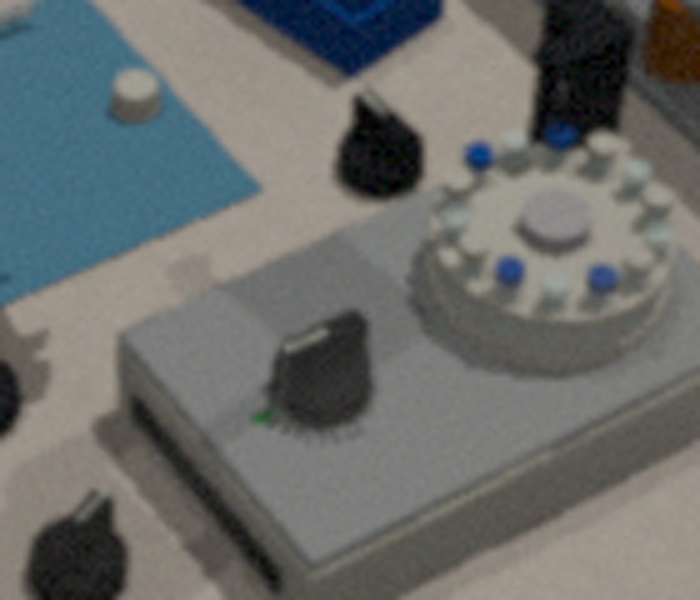

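Run:
```python
from h import *
c=cams.calibration("top")
p,d=cams.read_camera("top"); g=cv2.cvtColor(p,cv2.COLOR_RGB2GRAY).astype(float)
cu=[];rows=range(233,243)
for r in rows:
    w=np.clip(g[r,360:373]-60,0,None); cu.append((w*np.arange(360,373)).sum()/w.sum())
print(np.round(cu,2), g[230:252,366])
P=pix2plane(c,np.c_[cu,list(rows)],.119); f=np.polyfit(P[:,0],P[:,1],1); print("pointer dir deg ccw of -x",np.degrees(np.arctan(f[0])),"y at x=.513",np.polyval(f,.513), "y at .487",np.polyval(f,.487))
q=p[245:260,355:375].astype(int); m=(q[:,:,1]>q[:,:,0]+25)&(q[:,:,1]>q[:,:,2]+25); v,u=np.nonzero(m); print("green",pix2plane(c,[[u.mean()+355,v.mean()+245]],.07),len(u))
# all knob tip position where skirt lowest point pixels
```

```text
[365.16 365.14 365.16 365.22 365.26 365.24 365.18 365.25 365.27 365.27] [ 45.  66. 108. 121. 125. 122. 124. 123. 119. 120. 125. 121. 115.  82.
  56.  28.  33.  46.  71.  79.  70.  68.]
pointer dir deg ccw of -x -0.9287167868163452 y at x=.513 -0.1486325314556238 y at .487 -0.1482110562331304
green [[ 0.47417274 -0.14730315  0.07      ]] 8
```

Run:
```python
from h import *
for n in("top","side"):
    c=cams.calibration(n); p,d=cams.read_camera(n)
    b=(220,260,345,385) if n=="top" else (245,280,330,360)
    v,u=np.mgrid[b[0]:b[1],b[2]:b[3]]; z=d[b[0]:b[1],b[2]:b[3]]; ok=z>0
    r=np.stack([u,v,np.ones_like(u)],-1)[ok]@np.linalg.inv(c["mtx"]).T*z[ok][:,None]
    X=(r-c["t"])@c["R"]
    m=np.hypot(X[:,0]-.513,X[:,1]+.148)<.03
    Z=X[m,2]; print(n,"bar top",np.median(Z[Z>.11]),(Z>.11).sum(),"skirt", np.median(Z[(Z>.08)&(Z<.1)]),"deck",np.median(X[~m,2]))
s=bot.read_state(); print(s["time"],s["wrist_force"],s["tool_pos"])
```

```text
top bar top 0.11954837115684891 138 skirt 0.09164960370213335 deck 0.07079147181981724
side bar top 0.11825078893156998 97 skirt 0.09094237804485188 deck 0.07038624249808567
22.125 [0.92446782 0.67248856 0.03680351] [0.51372627 0.05105617 0.25547021]
```

```bash
python3 -c "
from workcell import bot
print(bot.finish_job())"
```

```text
the job is handed in; nothing more can be done
None
```

The knob is fitted, fully home on the deck and set to the green mark. I handed the job in at about 22 s, with the gripper open and well clear.

- **Choice:** I took the knob on the mat, at top-camera pixel (247, 270). It was the leftmost of the four look-alikes; the others were at (301, 302), (286, 170) and (360, 307).
- **Fit:** The top image showed the shaft's flat about 16° counter-clockwise of the mark. I lined the pointer up with it and lowered the knob in 1 mm steps. The readings at the end of each step stayed below about 13 N vertically, and that peak came only once the knob was already on the deck.
- **Home:** Depth readings put the bar top at 118–119.5 mm and the skirt top at 91 mm. Fully home should give 119 and 91 mm.
- **Pointer:** I turned the knob clockwise and released it. The pointer stands at 179.1°, against about 179.5° for the mark, and it moved less than 1° on release.

**Weaker points:**
- I never caught the spring ball's snap as a distinct event. I saw only about 3 N of resistance roughly 10–13 mm in (about 6 mm was stated), then a slight pull. That it is seated rests on the height readings and the firm stop.
- Side forces reached about 7 N during insertion and turning, because of a small sideways offset in my grip. I partly corrected this on the way.

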